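# Seat the ribbon reel on the keyed winder shaft and cap it with the collar

### The arm

A 6-joint arm with a two-finger parallel gripper is mounted at the origin on the work surface. World frame = base frame: x ahead of the robot, y to its left, z up, the work surface at z = 0. Lengths are in mm, angles in rad, forces in N, time in s.
With the tool pointing down it reaches from about 300 to 775 mm from the base axis. Payload 14.6 kg.
Tool frame: the origin (TCP) lies on the centre line of the jaws, within the pads' length; the fingertips stand 19 mm ahead of it and the grasp point (between the pads) is the TCP (bot.tip_reach is the distance from the TCP to the fingertips, in mm); y points along the fingers, x is the direction in which the jaws open and shut, and the axes are right-handed (so a half turn about y gives the same grasp; the last joint's range is limited). The gripper opens to 85 mm and grips with 20 to 120 N. Pads are 22 mm wide; open, the fingers measure 114 mm over their backs; the gripper's body (76 mm by 85 mm) begins 54 mm behind the grasp point. The pads swing forward as they close: fully open they stand 13 mm farther back than shut.
Start: joints at [1.119, 0.3, 1.521, -0, 1.321, -0.067], TCP at [206.452, 509.772, 250.281] pointing down, gripper open.
Joint ranges: [-3.03, 3.03], [-0.79, 2.21], [0.23, 2.52], [-1.04, 4.18], [0, 3.07], [-2.55, 2.55]. Speed limits (rad/s): [2.22, 2.22, 2.57, 3.14, 3.14, 3.14].

### API

Orientations are given as a unit quaternion [w, x, y, z].
In Python, from rig import bot gives the robot as it stands. Calls block until the motion is done:
- bot.move_to(position, orientation): joint-space move of the TCP to a pose.
- bot.servo_line(position, attitude=None, speed=150, until_force=None): straight line of the TCP; attitude=None keeps the orientation; speed is the mean speed in mm/s. With until_force (N) it stops when the force on the tool has changed by that much, and returns True; else False.
- bot.move_joints(angles): joint-space move.
- bot.move_gripper(opening, grip_force=None): finger opening in mm; grip_force is the grip in N (None keeps the last); returns when the fingers have stopped.
- bot.dwell(seconds).
- bot.ik(position, orientation): joint angles nearest the present ones, or None.
- bot.read_state(): the state.
- bot.read_camera(name): name is "scene" or "top" or "wrist"; returns a dict with "image" (420x560x3 uint8, blue, green, red), "depth" (420x560 float32, mm along the optical axis (not along the pixel's ray), 0 where there is no reading), "fovy" (degrees; the focal length in pixels is half the picture's height over the tangent of half this angle, whatever the lens; pixels are square), "cx", "cy" (the principal point, pixels), "k1" (the pictures are not rectified: a ray, as slopes to the right and down, at radius r is drawn at 1 + k1 r^2 times it, then the intrinsics apply), "eye" and "attitude" of the camera in the world; the wrist camera has in their place "mount" (4x4, takes a point from camera to tool coordinates, whose origin is the TCP and whose axes are the tool frame's). Camera axes: x right, y down, z forward; pixel columns grow to the right and rows downward; lengths in mm; the calibration is good to about 2 mm. A picture is of the moment at which its call begins: read the wrist's pose just before it.
A pose or a line that the arm cannot do raises bot.MotionError and nothing moves.
- bot.finish_job(): hands the job in, once; it reports no verdict.
The state is a dict: "clock": time; "joint_positions": joint angles; "qvel": joint speeds; "effort": joint torques, N m; "ee_pos": TCP position; "tool_rot": TCP orientation; "ft_force": force on the tool from outside, world axes, zero at the start; "moment": the same for the moment, N m; "grip_width": finger opening in mm.
Only numpy, scipy, OpenCV 4.12 (cv2) and the standard library are available. Lean on these libraries where they do the work, as an engineer would, in place of code of your own. Each camera call takes 0.05 s, during which the arm holds its last target. There are 200 camera calls.

### The job

The empty ribbon reel is on the winder's shaft but has not dropped: it is resting on the shaft's two keys. Turn the reel on the shaft, without lifting it off, until its keyways drop over the keys and it sits fully home on the stand; then put the loose metal collar over the end of the shaft so that it rests flat on top of the reel's hub. Leave the trophy, the mug and the clear tray where they are.

Things in the scene. Friction and masses are not known exactly. Their poses are not given: they have to be found in the camera images.
- stand: Fixed winder stand, origin at the centre of its underside on the table, z up. Grey rectangular base 200 mm long (own x), 110 mm wide (y), 20 mm high, with a seat disc (60 mm diameter) in the middle up to 26 mm. From the centre rises a vertical steel shaft, 18 mm diameter, its top 128 mm above the table. The two ends look alike.
- shaft_base (a point): Point on the shaft's axis at the top of the seat disc, 26 mm above the table; axes as the stand's. From here up to 42 mm above the table, two opposite keys stand out from the shaft along the long direction of the base (own +x and -x); they are 10 mm wide and reach 20 mm from the axis.
- reel_centre (a point): Centre of the white plastic reel (0.2 to 0.4 kg), on its axis, half-way up its 80 mm height; z up. Two flanges, 130 mm diameter, 5 mm thick: one at the bottom, the other's top face at this point's height. Resting on the keys this point is 82 mm above the table, home on the seat 66 mm. A half turn makes no difference. Within about 0.1 rad of the keys it falls by its own weight once released.
- reel_hub (a point): On the reel's axis, 27 mm above reel_centre, same axes: where to grip the round hub, 52 mm diameter, that stands 40 mm above the upper flange. Bore play 1.5 mm. Two opposite keyways along own +x and -x, 14 mm wide, out to 21 mm from the axis, are open at the top; in line with them the upper flange bears two ribs 14 mm wide, 3 mm high, ending in square ears 30 mm wide that stand out of its rim to 80 mm from the axis.
- collar_centre (a point): Centre of the loose aluminium collar, half-way up: a plain ring 60 mm outside diameter, 28 mm bore, 40 mm high, 0.18 kg, standing upright on the table (point 20 mm up). Resting on the hub of the seated reel the point is 126 mm above the table, with the shaft's end inside the bore, 18 mm below the collar's top.
- trophy: Bystander: small brass-coloured trophy cup, 72 mm diameter, 135 mm high, origin at the centre of its underside.
- mug: Bystander: white mug, 80 mm diameter, 90 mm high, origin at the centre of its underside.
- tray: Bystander: clear plastic tray 150 by 110 by 35 mm, origin at the centre of its underside.
There are look-alikes about, which are no part of the job. Leave any blue look-alike of the stand alone. Of the things shaped like the part that bears collar_centre, the aluminium one is meant.

How it is judged (in metres and radians):
On the way, in this order (a step that is already met when the one before it is completed fails the run):
1. the reel is turned until it drops home over the keys (z of reel_centre in the frame of stand below 0.07 m and horizontal distance between reel_centre and shaft_base below 0.006 m and angle between reel_centre's own z axis and vertical below 0.08 rad), for 0.2 s.
2. the collar is over the shaft on top of the hub (horizontal distance between collar_centre and shaft_base below 0.009 m and z of collar_centre in the frame of stand between 0.12 and 0.13 m), for 0.2 s.
At the end, for the whole second after the job is handed in: Reel home: centre no more than 4 mm above home height, within 6 mm of the axis, tilt under 0.08 rad, keyways within 0.25 rad of the keys. Collar flat on the hub: within 9 mm of the axis, centre 120 to 130 mm above the table, tilt under 0.08 rad. Both at rest (all of step 1 and all of step 2 and angle between the x axis of reel_centre and the x axis of stand, either way round below 0.25 rad and angle between collar_centre's own z axis and vertical below 0.08 rad and linear speed of each of reel, collar below 0.02 m/s); the robot touches nothing.
It fails at once if the reel is lifted more than 40 mm above the keys (z of reel_centre in the frame of stand above 0.122 m).
It fails at once if a bystander (trophy, mug or tray) is moved more than 30 mm (distance of any of trophy, mug, tray from where it was at the start of the episode above 0.03 m).
It also fails if it takes over 51 s, if anything falls off the work surface, if the arm or the gripper's body presses on something with over 40 N, if the wrist force passes 120 N, or if a joint passes its speed limit or range.

## Working session

There is one attempt and no reset: what is moved stays moved. The work goes in short steps, each a Python script; the robot and the scene stay as the last script left them, time stands still between calls to the robot, and variables do not carry over. Pictures are saved under pics/ and viewed, about 8 in all and at most 12, crops included, and the job is handed in when it is done.

```bash
ls; mkdir -p pics
cat > h.py <<'E'
import numpy as np, cv2
from scipy.spatial.transform import Rotation as R
from rig import bot
def q2R(q): return R.from_quat([q[1],q[2],q[3],q[0]])
def cam(name):
    s=bot.read_state(); c=bot.read_camera(name)
    if 'mount' in c:
        T=np.eye(4);T[:3,:3]=q2R(s['tool_rot']).as_matrix();T[:3,3]=s['ee_pos'];M=T@np.array(c['mount'])
        c['Rm'],c['t']=M[:3,:3],M[:3,3]
    else: c['Rm'],c['t']=q2R(c['attitude']).as_matrix(),np.array(c['eye'])
    c['f']=210/np.tan(np.radians(c['fovy'])/2)
    return c
def rays(c,uv):
    uv=np.atleast_2d(np.asarray(uv,float))
    K=np.array([[c['f'],0,c['cx']],[0,c['f'],c['cy']],[0,0,1.]])
    p=cv2.undistortPoints(uv.reshape(-1,1,2),K,np.array([c['k1'],0,0,0.])).reshape(-1,2)
    return np.c_[p,np.ones(len(p))]
def plane(c,uv,z):
    d=rays(c,uv)@c['Rm'].T
    return c['t']+d*((z-c['t'][2])/d[:,2])[:,None]
def deproj(c,uv):
    uv=np.atleast_2d(uv); dep=np.array([c['depth'][int(v),int(u)] for u,v in uv])
    return c['t']+(rays(c,uv)*dep[:,None])@c['Rm'].T
def cloud(c):
    v,u=np.mgrid[:420,:560]; return deproj(c,np.c_[u.ravel(),v.ravel()]).reshape(420,560,3)
E
python3 - <<'E'
from h import *
import pickle
for n in('scene','top','wrist'):
    c=cam(n); pickle.dump(c,open(n+'.pkl','wb')); print(n,c['t'],c['Rm'].round(2).tolist(),c['fovy'],c['k1'])
    cv2.imwrite(f'pics/{n}0.png',c['image'])
print(bot.read_state()); print(c['mount'])
E
```

```text
pics
scene [1433.94246098  393.75408457  744.50465924] [[-0.44, 0.52, -0.73], [0.9, 0.23, -0.37], [-0.02, -0.82, -0.57]] 50.68106320887523 -0.1306652811723036
top [ 507.91122048  -13.19845387 1293.02026089] [[-0.03, -1.0, 0.06], [-1.0, 0.03, 0.0], [-0.0, -0.06, -1.0]] 49.44288654505539 -0.05814930457013065
wrist [141.17808703 536.55231593 374.29296129] [[0.37, 0.89, 0.26], [0.93, -0.36, -0.11], [-0.0, 0.28, -0.96]] 68.53989506762457 -0.031180228622456153
{'clock': 0.15, 'joint_positions': array([ 1.11942598e+00,  3.00323566e-01,  1.52144757e+00,  5.08294365e-06,
        1.32071359e+00, -6.65924754e-02]), 'qvel': array([ 1.26537891e-04, -3.24713162e-03, -1.32859072e-03,  2.32385930e-05,
        2.11215239e-03, -6.90500241e-04]), 'effort': array([ 7.79545262e-04, -5.43661165e+01, -3.61888325e+01, -1.33012700e-04,
        3.12335033e-03,  8.14982377e-05]), 'ee_pos': array([206.368555  , 509.63407471, 249.85872624]), 'tool_rot': array([-0.58622051,  0.58653443,  0.394899  , -0.39544614]), 'ft_force': array([ 0.04494003, -0.05744942,  0.06665211]), 'moment': array([-0.02460122,  0.00012794, -0.00239123]), 'grip_width': 85.53440845773652}
[[ 9.99999749e-01  7.06088765e-04 -5.97410316e-05  3.68555144e-01]
 [ 2.54439032e-04 -2.79103704e-01  9.60260932e-01 -1.24517757e+02]
 [ 6.61355512e-04 -9.60260706e-01 -2.79103814e-01  7.05519614e+01]
 [ 0.00000000e+00  0.00000000e+00  0.00000000e+00  1.00000000e+00]]
```

View pics/top0.png

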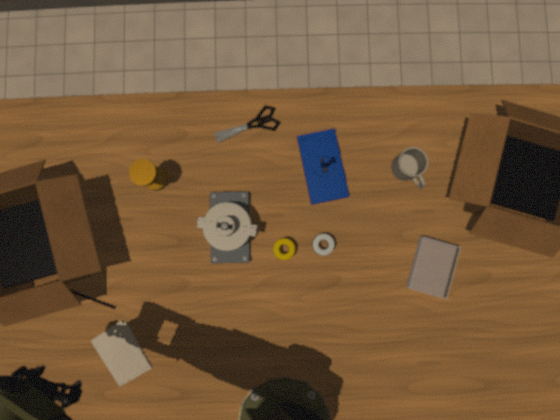

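View pics/scene0.png

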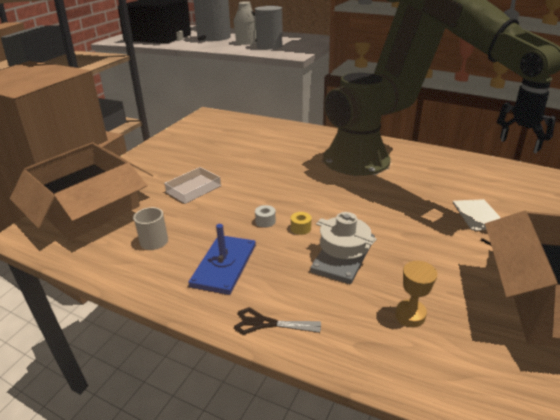

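Top view: grey stand at (230,228) with the reel on it and ears at (203,223)/(252,230). The blue look-alike stand is at (323,166), the mug at (412,164), the tray at (433,266) and the trophy at (145,173). There are two rings: a yellow/brass one at (284,248) and a silver-grey one at (324,244). The silver one fits "aluminium". I'll confirm it in a crop and measure.

Run:
```python
from h import *
import pickle
c=pickle.load(open('top.pkl','rb')); im=c['image']
cv2.imwrite('pics/crop1.png',cv2.resize(im[180:275,185:345],None,fx=5,fy=5,interpolation=cv2.INTER_CUBIC))
P=cloud(c); z=P[...,2]
def reg(u0,u1,v0,v1,lo,hi):
    m=np.zeros(z.shape,bool); m[v0:v1,u0:u1]=True
    return m&(z>lo)&(z<hi)&(c['depth']>0)
for n,a in dict(base=(190,270,180,275,12,22.5),fl=(185,275,180,275,74,95),hub=(185,275,180,275,108,124),silver=(300,350,222,268,30,50),yellow=(262,304,225,270,30,50)).items():
    m=reg(*a); p=P[m]; r=cv2.minAreaRect(p[:,:2].astype(np.float32)); print(n,len(p),p.mean(0).round(1),'rect',np.round(r[0],1),np.round(r[1],1),r[2]); (x,y),rr=cv2.minEnclosingCircle(p[:,:2].astype(np.float32)); print('   circ',x,y,rr)
    if n=='fl':
        for ctr in [np.array(r[0])]:
            d=p[:,:2]-ctr; far=np.hypot(*d.T)>69; d=d[far]; a=np.arctan2(d[:,1],d[:,0]); print('ear axis',0.5*np.angle(np.exp(2j*a).mean()),len(d))
    if n=='base': 
        print('base color/im',cv2.minAreaRect(np.argwhere(m)[:,::-1].astype(np.float32)))
```

```text
base 975 [547.  134.1  18.9] rect [551.1 139.2] [111.1 200.1] 89.73290252685547
   circ 550.7532348632812 138.27169799804688 111.9917221069336
base color/im ((229.08639526367188, 226.68191528320312), (71.25677490234375, 39.34453582763672), 89.04515838623047)
fl 1673 [550.4 137.7  82.1] rect [550.4 138.2] [129.9 130. ] 35.50798416137695
   circ 549.3887939453125 139.3310089111328 80.90546417236328
ear axis 1.3953032710150277 96
hub 203 [550.7 138.  120.2] rect [550.8 137.9] [49.3 49.2] 89.04828643798828
   circ 550.8333129882812 138.59400939941406 25.957902908325195
silver 294 [ 495.5 -121.    39.4] rect [ 495.8 -120.3] [57.6 54.9] 88.36949157714844
   circ 495.799560546875 -121.2291030883789 29.93325424194336
yellow 296 [486.1 -12.2  39.4] rect [486.3 -12.4] [57.6 57.6] 62.000282287597656
   circ 485.99420166015625 -12.324298858642578 29.879301071166992
```

View pics/crop1.png

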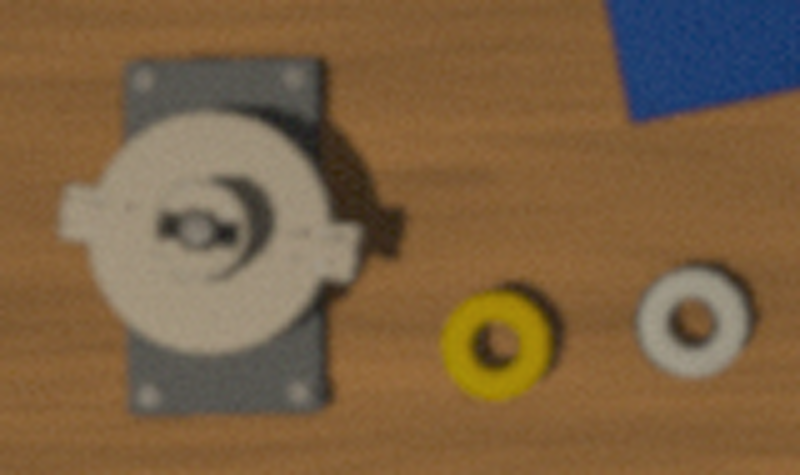

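The crop confirms it: the silver-grey ring on the right is the aluminium collar, at (495.6,-121) with its top at 39.4 mm. The left ring is brass/yellow and is left alone. The reel axis is (550.7,138.1), the flange is at 82 mm (resting on the keys), the ears point at 1.395 rad and the stand's x is at about 0 rad. So I need a turn of about -1.395.

```bash
cat >> h.py <<'E'
def down(a):
    x=np.array([np.cos(a),np.sin(a),0]);y=np.array([0,0,-1.])
    q=R.from_matrix(np.c_[x,y,np.cross(x,y)]).as_quat(); return [q[3],q[0],q[1],q[2]]
def turn(p,a0,a1,step=0.1,speed=30):
    n=max(1,int(np.ceil(abs(a1-a0)/step)))
    for a in np.linspace(a0,a1,n+1)[1:]: bot.move_to(p,down(a))
def st(msg=''):
    s=bot.read_state(); print(msg,'t',round(s['clock'],2),'p',s['ee_pos'].round(1),'F',s['ft_force'].round(1),'M',s['moment'].round(2),'g',round(s['grip_width'],1),'j6',round(s['joint_positions'][5],2))
E
python3 - <<'E'
from h import *
for a in np.arange(-3.1,3.2,.4):
    j=bot.ik([550.7,138.1,108],down(a)); print(round(a,2), None if j is None else np.round(j,2))
R0=q2R(bot.read_state()['tool_rot']).as_matrix(); print(np.arctan2(R0[1,0],R0[0,0]))
E
```

```text
-3.1 None
-2.7 None
-2.3 [ 0.18  0.49  1.61 -0.    1.04  2.48]
-1.9 [ 0.18  0.49  1.61 -0.    1.04  2.08]
-1.5 [ 0.18  0.49  1.61 -0.    1.04  1.68]
-1.1 [ 0.18  0.49  1.61 -0.    1.04  1.28]
-0.7 [0.18 0.49 1.61 0.   1.04 0.88]
-0.3 [ 0.18  0.49  1.61 -0.    1.04  0.48]
0.1 [ 0.18  0.49  1.61 -0.    1.04  0.08]
0.5 [ 0.18  0.49  1.61 -0.    1.04 -0.32]
0.9 [ 0.18  0.49  1.61 -0.    1.04 -0.72]
1.3 [ 0.18  0.49  1.61 -0.    1.04 -1.12]
1.7 [ 0.18  0.49  1.61 -0.    1.04 -1.52]
2.1 [ 0.18  0.49  1.61 -0.    1.04 -1.92]
2.5 [ 0.18  0.49  1.61 -0.    1.04 -2.32]
2.9 None
1.1860172258100994
```

Run:
```python
from h import *
p=np.array([550.7,138.1,109]); a0=1.395-np.pi/2
bot.move_to(p+[0,0,90],down(a0)); st('above')
print('hit',bot.servo_line(p,speed=120,until_force=8)); st('at')
bot.move_gripper(40,25); st('grip')
turn(p,a0,a0-0.4); st('turn .4')
c=cam('wrist'); cv2.imwrite('pics/w1.png',c['image'])
```

```text
above t 2.0 p [550.5 139.  199.1] F [-0.6 -0.1 -0.1] M [ 0.1  -0.03  0.01] g 85.7 j6 0.36
hit False
at t 2.9 p [551.1 138.3 109.8] F [ 0.8 -0.6  1. ] M [-0.   -0.04 -0.04] g 85.1 j6 0.36
grip t 3.31 p [550.9 138.2 109.7] F [-2.7  0.1  5.2] M [-0.01  0.38  0.05] g 51.8 j6 0.36
turn .4 t 4.31 p [551.2 138.2 109.6] F [0.8 1.4 5.9] M [ 0.12 -0.19 -0.02] g 52.3 j6 0.75
```

View pics/w1.png

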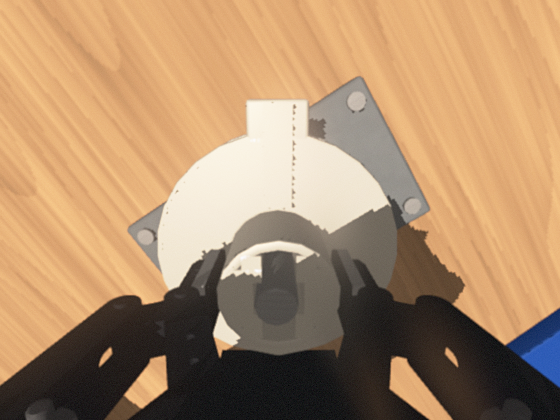

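The hub is gripped without slip: the ear at (278,118) is still in line with the tool, and the stand shows turned beneath it. I'll carry on to alignment and release.

Run:
```python
from h import *
p=np.array([550.9,138.2,109.5]); a0=1.395-np.pi/2
turn(p,a0-.4,a0-1.395,0.25); st('turned')
bot.move_gripper(80); bot.dwell(0.4); st('open')
c=cam('wrist'); P=cloud(c); print('flange z',[np.round(deproj(c,[u])[0],1) for u in [(278,118),(200,230),(350,230)]])
cv2.imwrite('pics/w2.png',c['image'])
```

```text
turned t 5.76 p [550.5 138.1 108.9] F [-0.4  0.8 -3.4] M [ 0.06 -0.02  0.01] g 51.9 j6 1.74
open t 6.55 p [550.9 138.2 109.5] F [ 0.1 -0.4  0.1] M [ 0.02 -0.    0.03] g 79.8 j6 1.75
flange z [array([622.4, 138.4,  71.3]), array([560.4, 183.2,  67.8]), array([560.4,  96.8,  67.6])]
```

View pics/w2.png

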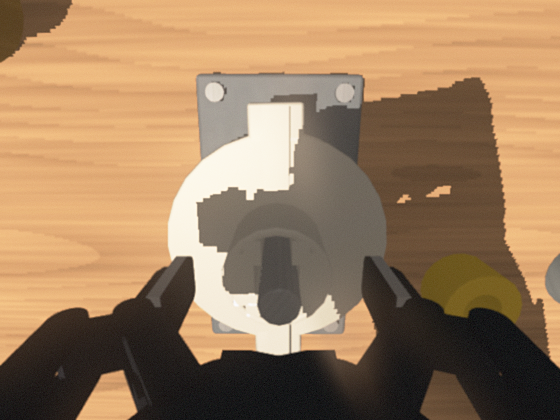

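The reel has dropped home: the flange reads 67.7 mm (66 nominal) and the ears lie along the stand, centred at (277,250). Next the collar, with one wrist look from above.

Run:
```python
from h import *
bot.servo_line([550.9,138.2,215],speed=150)
bot.move_to([470,-121,200],down(-np.pi/2)); bot.dwell(.2); st()
c=cam('wrist'); P=cloud(c); d=np.hypot(P[...,0]-495.6,P[...,1]+121)
m=(P[...,2]>35)&(P[...,2]<46)&(d<45); p=P[m]
print(len(p),p.mean(0),cv2.minEnclosingCircle(p[:,:2].astype(np.float32)))
uv=np.argwhere(m)[:,::-1]; q=plane(c,uv,40); print('plane',cv2.minEnclosingCircle(q[:,:2].astype(np.float32)), 'bgr',c['image'][m].mean(0))
cv2.imwrite('pics/w3.png',c['image'])
```

```text
t 8.71 p [ 470.4 -120.2  199.9] F [ 0.8 -0.2 -0.5] M [-0.02  0.07  0.03] g 80.0 j6 1.24
2529 [ 496.0218702  -122.12751719   40.81521879] ((495.09100341796875, -122.05868530273438), 29.9180908203125)
plane ((495.2470397949219, -122.11509704589844), 29.919416427612305) bgr [196.65440886 207.08659549 215.54448399]
```

View pics/w3.png

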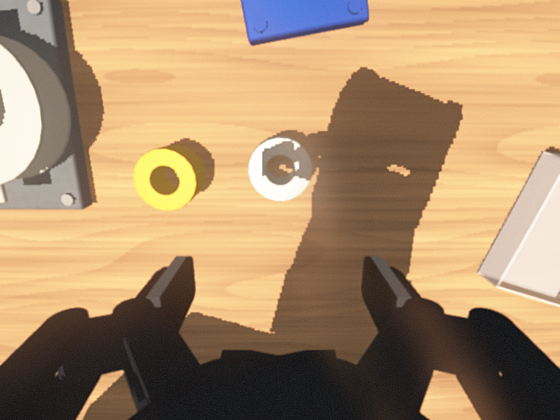

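The silver collar is at (281,168), measured at (495.2,-122.1) with its top at 40.8 mm, which agrees with the top view. I'll grip it with the jaws along x, away from the yellow ring, and place it.

Run:
```python
from h import *
g=np.array([495.4,-121.8,0])
bot.move_gripper(85); bot.move_to(g+[0,0,110],down(0)); st()
print('hit',bot.servo_line(g+[0,0,30],speed=100,until_force=8)); st('at')
bot.move_gripper(45,40); st('grip')
bot.servo_line(g+[0,0,215],speed=150); st('lift')
s=np.array([551,138.3,0]); bot.move_to(s+[0,0,215],down(0)); bot.dwell(.2); st('above')
c=cam('wrist'); cv2.imwrite('pics/w4.png',c['image'])
print('hit',bot.servo_line(s+[0,0,145],speed=100,until_force=8)); st('145')
```

```text
t 10.38 p [ 495.5 -121.8  110.2] F [-0.3 -0.6  0. ] M [0.02 0.07 0.02] g 84.7 j6 -0.31
hit False
at t 11.32 p [ 495.7 -121.9   30.5] F [ 0.2 -1.   0.6] M [-0.03 -0.03 -0.03] g 85.2 j6 -0.31
grip t 11.7 p [ 495.7 -121.9   31. ] F [-3.2  2.6 10.4] M [ 0.19  0.62 -0.08] g 58.9 j6 -0.31
lift t 13.08 p [ 495.1 -121.7  214.2] F [-0.5 -0.5 -1.5] M [-0.   -0.01  0.02] g 59.2 j6 -0.31
above t 14.32 p [551.2 137.1 215.1] F [-0.5  0.1 -1.5] M [-0.    0.04 -0.03] g 59.3 j6 0.18
hit False
145 t 15.22 p [551.3 138.4 145.6] F [ 0.4  0.5 -1.1] M [ 0.03  0.02 -0.04] g 59.2 j6 0.18
```

View pics/w4.png

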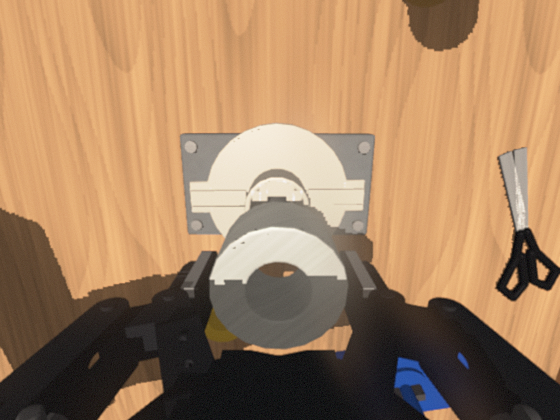

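The collar is upright between the pads at (278,288), centred over the shaft, and reached 145 mm with no contact force. I'll lower it to contact and release.

Run:
```python
from h import *
print('hit',bot.servo_line([551,138.3,134],speed=25,until_force=5)); st('down')
bot.move_gripper(80); bot.dwell(.2); st('open')
bot.servo_line([551,138.3,240],speed=120)
bot.move_to([420,138,240],down(0)); bot.dwell(.3); st()
c=cam('top'); P=cloud(c); z=P[...,2]; d=np.hypot(P[...,0]-551,P[...,1]-138.5)
for lo,hi,r in((136,156,45),(58,76,85)):
    m=(z>lo)&(z<hi)&(d<r); p=P[m]; print(len(p),p.mean(0).round(1),'zstd',p[:,2].std(),cv2.minEnclosingCircle(p[:,:2].astype(np.float32)))
    if len(p)>10:
        A=np.linalg.lstsq(np.c_[p[:,:2]-[551,138],np.ones(len(p))],p[:,2],rcond=None)[0]; print('tilt',A)
p=p[np.hypot(p[:,0]-551,p[:,1]-138)>69]; a=np.arctan2(p[:,1]-138,p[:,0]-551); print('ears',.5*np.angle(np.exp(2j*a).mean()))
cv2.imwrite('pics/t2.png',c['image']); cv2.imwrite('pics/s2.png',cv2.resize(bot.read_camera('scene')['image'][140:350,130:460],None,fx=2,fy=2))
```

```text
hit True
down t 15.6 p [551.3 138.4 137. ] F [0.7 0.1 4.9] M [0.06 0.   0.01] g 59.0 j6 0.18
open t 16.14 p [550.8 138.3 136.3] F [ 0.6  0.5 -0.2] M [ 0.   -0.02 -0.  ] g 79.9 j6 0.18
 t 18.04 p [420.4 137.9 239.6] F [-0.3 -0.7  0. ] M [ 0.05  0.01 -0.01] g 79.8 j6 0.23
356 [551.9 138.9 145.3] zstd 2.251095939427052 ((552.2046508789062, 139.09815979003906), 29.89555549621582)
tilt [-9.95794484e-03  1.20696001e-02  1.45315312e+02]
1470 [549.7 136.9  65.9] zstd 2.6844846020583484 ((551.6458129882812, 139.94070434570312), 79.94713592529297)
tilt [5.04751554e-04 1.23106487e-03 6.59068144e+01]
ears 0.0031011900680706027
```

View pics/s2.png

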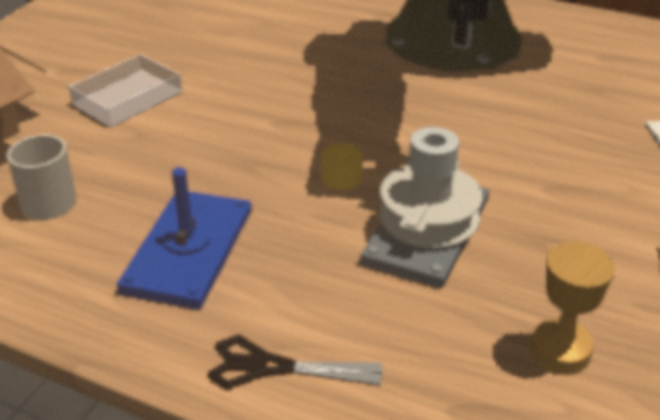

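The scene shows the collar upright on the hub at (434,155), the reel home, and the bystanders undisturbed. The measurements agree: collar top 145.3 mm (146 nominal), within 2 mm of the axis. I'm handing in.

```bash
python3 -c "
from h import *
bot.finish_job(); st()"
```

```text
the job is handed in; nothing more can be done
the job is handed in; nothing more can be done
```

The reel is home on the keys, the collar is on top of its hub, and the job is handed in. It took about 18 s of robot time, and no verdict is reported.

- **Reel:** I gripped the hub and turned it about -1.395 rad without lifting. On release it dropped home. The last check put the upper flange at 65.9 mm (66 nominal), the ears 0.003 rad from the world x axis (the stand's long side measured within 0.005 rad of it), and the tilt at about 0.
- **Collar:** I placed the aluminium collar over the shaft, lowering it until it touched the hub. The last check put its top at 145.3 mm (146 nominal) and its centre about 1–2 mm off the axis. The tilt read about 0.016 rad, with 2 mm of depth noise.
- **Bystanders:** the trophy, mug and tray look undisturbed in the final picture; I did not measure their positions. The yellow ring and the blue stand were not touched.
- **Failed checks:** none failed or disagreed.

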